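# Shut the test cabinet's splash door on its lock

## Task

Shut the acrylic splash door of the nozzle test cabinet before the spray test: with the fingertips press the lock button on top of the door's hanger and hold it down while you push the door to the left (as seen from the robot) along its track until it meets the end stop, then let the button spring up so that the door is locked shut, and move clear. Only push and press: do not slam or force the door, and do not pick up or shift the cone tips, the nozzle body or anything else standing about.

Things in the scene. Friction and masses are not known exactly. Their poses are not given: they have to be found in the camera images.
- cabinet: Stainless spray test cabinet, a fixed box 260 deep (x) x 520 wide (y) x 220 mm high; origin at the centre of its underside. Front: its own -x (towards the robot); +y is left as the robot sees it. An aluminium track, 50 wide and 500 mm long, lies along its top front edge, centre line at x = -125 mm, top 245 mm up. A gauge 80 mm wide stands at x 85, y -190 mm, 345 mm up.
- door (a joint): How far the door has slid along the cabinet's +y (m): 0 = fully open (right), 0.224 = shut, at the left end stop. An acrylic pane 250 wide x 205 mm high hangs in front of the cabinet from a hanger carriage on the track. Unlocked it runs easily, at a few newtons, and stays where it is left. It starts locked, parked fully open (0 to 0.0015).
- lock_button (a joint): How far the lock button is pressed (m): 0 = up, door locked; 0.008 = fully down. 2.5 N to start, 5 N fully down, springs back. The door is free only beyond about 0.006. Let go, a tooth rises between rungs 14 mm apart (2 mm play; one place is right at the end stop). If the tooth meets a rung instead, the button stays up to 0.006 low until the door is nudged a few mm.
- button_top (a point): Centre of the upper face of the lock button: a black ribbed push plate, 28 mm along the cabinet's x by 34 mm along its y, in the middle of the hanger carriage on the track. It stands 12 mm above the carriage when up (279 mm above the work surface), 4 mm when fully down. The point moves with button and door.
- finger_tab (a point): Centre of an upright aluminium tab on the hanger carriage (carriage 46 in x, 110 in y, 20 mm high, top 267 mm above the work surface). The tab is 40 mm wide (x), 6 mm thick (y), rises 35 mm above the carriage; its face towards the button is 26 mm left (+y) of the button centre. The finger that holds the button may push on it.
- end_stop (a point): Centre of the rubber face of the left end stop, a dark block 24 mm tall on the track. The carriage's left end meets it when the door is shut; the button centre is then 55 mm short of this face, measured along the track (cabinet's y).
- tip1: Brown ceramic cone tip, 22 mm across the foot, 24 mm high, standing loose on the cabinet's top behind the track; origin at the centre of its underside. Leave it alone.
- tip2: Brown ceramic cone tip, 22 mm across the foot, 24 mm high, standing loose on the cabinet's top behind the track; origin at the centre of its underside. Leave it alone.
- tip3: Brown ceramic cone tip, 22 mm across the foot, 24 mm high, standing loose on the cabinet's top behind the track; origin at the centre of its underside. Leave it alone.
- nozzle: White plastic nozzle body with bayonet collar, 37 mm across, 58 mm high, standing loose on the cabinet's top; origin at the centre of its underside. Leave it alone.
- jug: White measuring jug, 100 mm across, 120 mm high, on the work surface left of the cabinet; origin under its centre. Leave it alone.
- spanner: Steel spanner lying on the work surface in front, to the left; leave it alone.
- brush: Cleaning brush lying on the work surface in front, to the right; leave it alone.
- bottle: White bottle, 64 mm across, 170 mm high, on the work surface right of the cabinet; origin under its centre. Leave it alone.

How it is judged:
On the way, in this order (a step that is already met when the one before it is completed fails the run):
1. the lock button is held down, the door still open (value of joint lock_button above 0.0065 m and value of joint door below 0.17 m), for 0.2 s.
2. the door has come to its end stop with the button still held down (value of joint lock_button above 0.0055 m and value of joint door above 0.2205 m), for 0.05 s.
At the end, for the whole second after the job is handed in: The door stands at its end stop (within 3.5 mm), at rest, the lock button is up again (within 2 mm) so that the door is locked, and every loose thing is within 20 mm of where it stood (value of joint door above 0.2205 m and not (value of joint lock_button above 0.002 m) and velocity of joint door between -0.01 and 0.01 m/s and distance of each of tip1, tip2, tip3, nozzle, jug, spanner, brush, bottle from where it was at the start of the episode below 0.02 m); the robot touches nothing.
It fails at once if a cone tip, the nozzle body or another loose thing was shifted, knocked or picked up (moved over 20 mm) (distance of any of tip1, tip2, tip3, nozzle, jug, spanner, brush, bottle from where it was at the start of the episode above 0.02 m).
It fails at once if the door was slammed (faster than 0.5 m/s) (velocity of joint door above 0.5 m/s).
It fails at once if the door, lock or cabinet was forced (the fingers pushed with over 60 N) (contact force between the fingers and anything else above 60 N).
It also fails if it takes over 35 s, if anything falls off the work surface, if the arm or the gripper's body presses on something with over 40 N, if the wrist force passes 120 N, or if a joint passes its speed limit or range.

## Robot

A 6-joint arm with a two-finger parallel gripper is mounted at the origin on the work surface. World frame = base frame: x ahead of the robot, y to its left, z up, the work surface at z = 0. Lengths are in m, angles in rad, forces in N, time in s.
With the tool pointing down it reaches from about 0.2 to 0.875 m from the base axis. Payload 3.4 kg.
Tool frame: the origin (TCP) lies between the finger pads; the fingertips stand 25 mm ahead of it and the grasp point (between the pads) lies 6 mm ahead of it (r.nose_length is the z of the fingertips in the tool frame, in m); z points along the fingers, x is the direction in which the jaws open and shut, and the axes are right-handed (so a half turn about z gives the same grasp; the last joint's range is limited). The gripper opens to 94 mm and grips with 3 to 60 N. Pads are 16 mm wide; open, the fingers measure 119 mm over their backs; the gripper's body (75 mm by 177 mm) begins 78 mm behind the grasp point.
Start: joints at [1.018, 0.276, 1.505, -0, 1.361, -0.121], TCP at [0.241, 0.522, 0.23] pointing down, gripper open.
Joint ranges: [-2.89, 2.89], [-0.75, 2.08], [0.22, 2.7], [-1.18, 4.32], [0.11, 2.71], [-2.7, 2.7]. Speed limits (rad/s): [2.57, 2.57, 3.14, 3.14, 3.14, 3.14].

## Interface

Orientations are given as a unit quaternion [w, x, y, z].
In Python, from plant import r, gripper_to, inverse_kinematics, vision, models, telemetry gives the robot as it stands. Calls block until the motion is done:
- r.move_to(position, orientation): joint-space move of the TCP to a pose.
- r.move_l(position, rot=None, vel=0.15, guard=None): straight line of the TCP; rot=None keeps the orientation; vel is the mean speed in m/s. With guard (N) it stops when the force on the tool has changed by that much, and returns True; else False.
- r.movej(angles): joint-space move.
- gripper_to(opening, f_grip=None): finger opening in m; f_grip is the grip in N (None keeps the last); returns when the fingers have stopped.
- r.hold(seconds).
- inverse_kinematics(position, orientation): joint angles nearest the present ones, or None.
- vision.snapshot(name): name is "scene" or "top"; returns the picture (400x640x3 uint8, red, green, blue); there is no depth.
- vision.get_calibration(name): a dict with "fx", "fy", "cx", "cy" (pixels), "D" ([k1, k2, p1, p2, k3] as OpenCV has them; the pictures are not rectified), "position" and "orientation" of the camera in the world. Camera axes: x right, y down, z forward; pixel columns grow to the right and rows downward; lengths in m; the calibration is good to about 2 mm. A picture is of the moment at which its call begins. get_calibration takes no time and is no camera call.
A pose or a line that the arm cannot do raises r.PlanningError and nothing moves.
- r.sign_off(): hands the job in, once; it reports no verdict.
Trained networks look in the newest picture that a camera, given by its name, has taken for a name from the list of things; names that differ only in an ending like _2 or _b are one class to them, and where a whole thing is asked for, a point or a joint stands for the part that bears it (a point fixed in the world has none). Each returns a list of dicts, best first, with "score" (0 to 1); they miss things now and then, are a little off and sometimes report something else, mostly with a low value. They report only what shows in the picture. A call takes as long as a camera call.
- models.boxes_of(thing, camera): "at" ([x, y, z] in m, in world coordinates, good to about 4 mm: the middle of the surface that is visible of it).
- models.regions_of(thing, camera): "pixels" (400x640 bool, what is visible of it).
- models.mark_of(thing, camera): "at" ([x, y, z] in m, in world coordinates, good to about 4 mm: a listed point, or the origin of a listed thing).
Readings, each from a call of its own:
- telemetry.current_t(): time.
- telemetry.current_joints(): joint angles.
- telemetry.current_dq(): joint speeds.
- telemetry.current_joint_efforts(): joint torques, N m.
- telemetry.current_ee_pos(): TCP position.
- telemetry.current_tool_rot(): TCP orientation.
- telemetry.current_wrist_force(): force on the tool from outside, world axes, zero at the start.
- telemetry.current_torque(): the same for the moment, N m.
- telemetry.current_opening(): finger opening in m.
Only numpy, scipy, OpenCV 4.12 (cv2) and the standard library are available. Lean on these libraries where they do the work, as an engineer would, in place of code of your own. Each camera call takes 0.05 s, during which the arm holds its last target. There are 200 camera calls.

## Working session

There is one attempt and no reset: what is moved stays moved. The work goes in short steps, each a Python script; the robot and the scene stay as the last script left them, time stands still between calls to the robot, and variables do not carry over. Pictures are saved under pics/ and viewed, about 8 in all and at most 12, crops included, and the job is handed in when it is done.

```bash
mkdir -p pics; ls
python3 - <<'E'
from plant import r, vision, models, telemetry
import cv2,numpy as np
for c in ("scene","top"):
    im=vision.snapshot(c); cv2.imwrite(f"pics/{c}1.png",im[...,::-1])
    k=vision.get_calibration(c); print(c,k)
    for t in ("button_top","finger_tab","end_stop","cabinet","tip1","nozzle","bottle","jug"):
        print(t,[(np.round(d["at"],4),round(d["score"],2)) for d in models.mark_of(t,c)[:3]])
    for t in ("button_top",):
        print("box",t,[(np.round(d["at"],4),round(d["score"],2)) for d in models.boxes_of(t,c)[:3]])
print(telemetry.current_t(), r.nose_length, telemetry.current_tool_rot(), telemetry.current_opening())
E
```

```text
pics
scene {'fx': 484.3687251274388, 'fy': 484.3687251274388, 'cx': 317.6197660181967, 'cy': 207.3212815428187, 'D': array([-0.04124766,  0.        ,  0.        ,  0.        ,  0.        ]), 'position': array([1.2354575 , 0.7363681 , 1.26878653]), 'orientation': array([-0.14120577,  0.35207796,  0.8556699 , -0.35203842])}
button_top [(array([ 0.5012, -0.0746,  0.2831]), 0.65)]
finger_tab [(array([ 0.5001, -0.0446,  0.2788]), 0.87)]
end_stop [(array([0.5091, 0.2058, 0.2547]), 0.64)]
cabinet []
tip1 [(array([0.6366, 0.1476, 0.2203]), 0.45), (array([0.6462, 0.0208, 0.2211]), 0.42)]
nozzle [(array([0.7179, 0.1919, 0.2191]), 0.54)]
bottle [(array([ 0.4803, -0.5348,  0.0006]), 0.92), (array([0.6395, 0.1436, 0.2231]), 0.51), (array([ 0.3158, -0.4307, -0.0065]), 0.42)]
jug [(array([4.500e-01, 5.275e-01, 5.000e-04]), 0.74)]
box button_top [(array([ 0.5124, -0.0764,  0.284 ]), 0.37)]
top {'fx': 425.2350946844866, 'fy': 425.2350946844866, 'cx': 313.211382332911, 'cy': 195.8882191130411, 'D': array([-0.11067011,  0.        ,  0.        ,  0.        ,  0.        ]), 'position': array([ 0.33573112, -0.01654081,  1.55506629]), 'orientation': array([-0.04635386,  0.70877527, -0.70252794,  0.04408432])}
button_top [(array([ 0.5017, -0.0707,  0.2759]), 0.64)]
finger_tab [(array([ 0.4992, -0.0419,  0.2854]), 0.64)]
end_stop [(array([0.5076, 0.2072, 0.2551]), 0.7)]
cabinet []
tip1 [(array([0.6366, 0.1456, 0.2197]), 0.52), (array([ 0.5841, -0.0822,  0.217 ]), 0.45), (array([0.6505, 0.0227, 0.2215]), 0.42)]
nozzle [(array([0.7158, 0.1918, 0.2197]), 0.46)]
bottle [(array([ 0.4795, -0.5384, -0.0008]), 0.85)]
jug [(array([0.4479, 0.529 , 0.0012]), 0.95)]
box button_top []
1.0 0.025 [-3.46983274e-05  8.42172564e-01  5.39208092e-01  6.99680491e-05] 0.09404024668865242
```

Run:
```python
import cv2
a=cv2.imread("pics/top1.png");b=cv2.imread("pics/scene1.png")
cv2.imwrite("pics/top1c.png",cv2.resize(a[80:260,180:480],None,fx=2.6,fy=2.6,interpolation=cv2.INTER_CUBIC))
```

```text
(no output)
```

View pics/scene1.png

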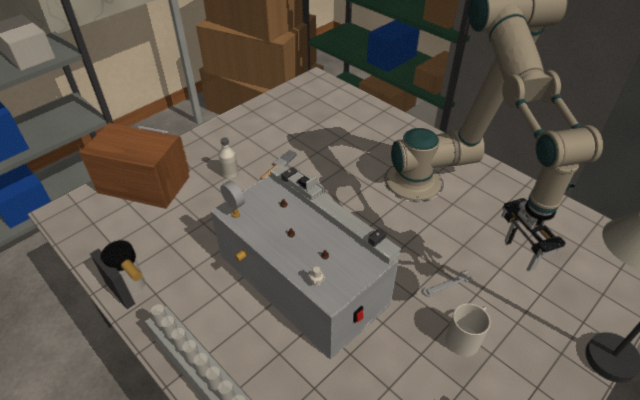

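View pics/top1.png

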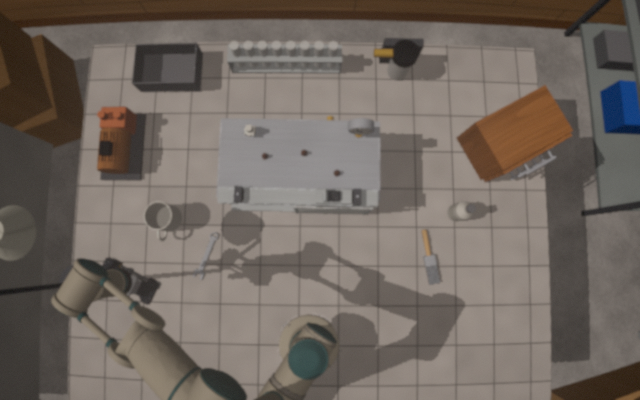

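View pics/top1c.png

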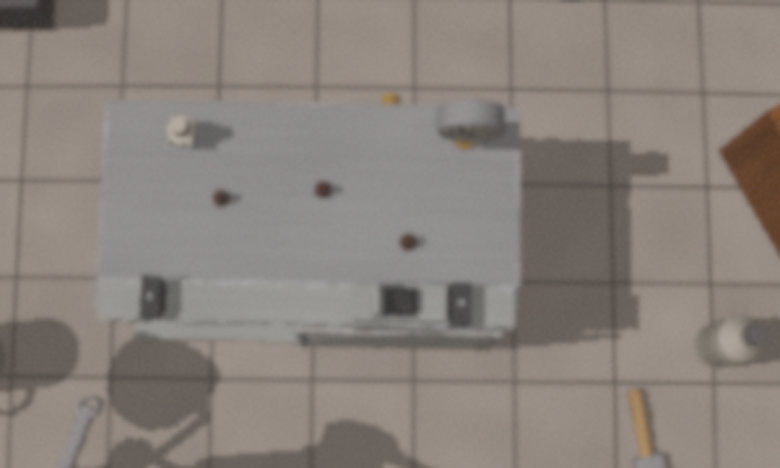

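```bash
cat > h.py <<'E'
from plant import r, gripper_to, inverse_kinematics, vision, models, telemetry
import numpy as np, cv2
from scipy.spatial.transform import Rotation as R
def unproject(cam,uv,z):
    k=vision.get_calibration(cam); K=np.array([[k["fx"],0,k["cx"]],[0,k["fy"],k["cy"]],[0,0,1]])
    p=cv2.undistortPoints(np.array([[uv]],float),K,k["D"])[0,0]
    d=R.from_quat(np.roll(k["orientation"],-1)).apply([*p,1]); c=np.array(k["position"])
    return c+d*(z-c[2])/d[2]
def quat(yaw,s=1):   # tool down, jaws along cabinet x
    x=s*np.array([np.cos(yaw),np.sin(yaw),0]); z=np.array([0,0,-1.])
    return np.roll(R.from_matrix(np.c_[x,np.cross(z,x),z]).as_quat(),1)
def state(tag=""):
    print(tag,"t",round(telemetry.current_t(),2),"tcp",np.round(telemetry.current_ee_pos(),4),"F",np.round(telemetry.current_wrist_force(),1))
E
python3 - <<'E'
from h import *
c=lambda u,v:(180+(u+.5)/2.6-.5,80+(v+.5)/2.6-.5)
L=unproject("top",c(153,298),.269);Rr=unproject("top",c(460,304),.269)
f1=unproject("top",c(105,101),.22);f2=unproject("top",c(517,103),.22)
for a,b in((L,Rr),(f1,f2)): print(a,b,"yaw",np.arctan2(-(a-b)[0],(a-b)[1]))
print("btn",unproject("top",c(400,301),.279))
for s in(1,-1): print(inverse_kinematics([.5,-.07,.42],quat(-.02,s)))
E
```

```text
[0.50410992 0.21708554 0.269     ] [ 0.5001281  -0.14411133  0.269     ] yaw -0.01102351956944848
[0.76019195 0.29574391 0.22      ] [ 0.76108717 -0.22217034  0.22      ] yaw 0.001728516347163544
btn [ 0.5017645  -0.07319658  0.279     ]
[-2.76991983e-01  1.19892513e-01  1.25351327e+00 -4.44089210e-16
  1.76818688e+00 -2.56991983e-01]
None
```

Run:
```python
from h import *
yaw=-.015; q=quat(yaw); P=np.array([.502,-.067])
r.move_l([.241,.522,.36],vel=.3)
gripper_to(0.0)
r.move_to([*P,.37],q); state("above")
print(r.move_l([*P,.311],vel=.15,guard=6)); state("near")
print(r.move_l([*P,.292],vel=.02,guard=9)); state("pressed")
print(telemetry.current_opening())
im=vision.snapshot("top"); im2=vision.snapshot("scene")
a=cv2.resize(im[150:250,250:420],None,fx=4,fy=4);b=cv2.resize(im2[130:280,230:400],None,fx=4,fy=4)
cv2.imwrite("pics/press.png",cv2.resize(b,(680,600))[...,::-1])
```

```text
above t 5.3 tcp [ 0.5021 -0.0662  0.37  ] F [-0.3 -0.1  0.1]
False
near t 5.84 tcp [ 0.5023 -0.0667  0.3114] F [-0.3 -0.5  0.7]
True
pressed t 6.59 tcp [ 0.5023 -0.0671  0.2965] F [ 0.2 -0.7  4.6]
0.00046767915956381093
```

View pics/press.png

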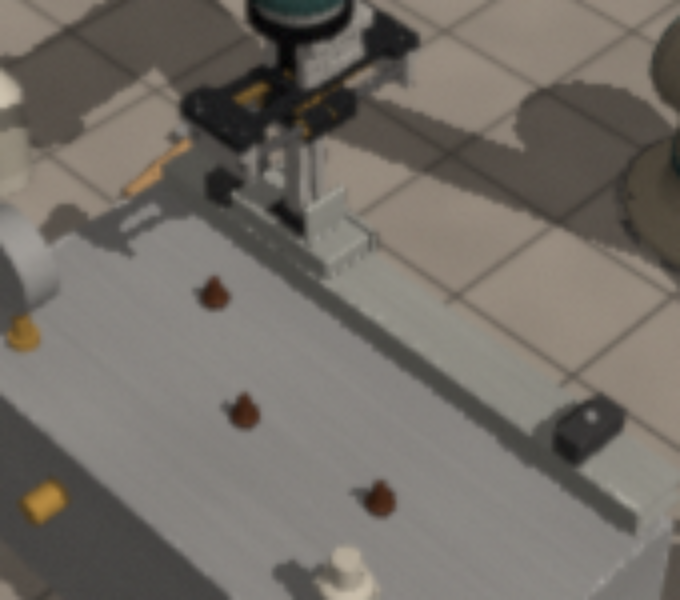

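The fingertips are on the black plate just to the right of the tab (crop about 295,215). The left end stop is at about 590,425, and the tips are clear. I'll press a little further, then slide.

Run:
```python
from h import *
p=np.array(telemetry.current_ee_pos()); 
z=.2965
for i in range(5):
    z-=.0007; r.move_l([.502,-.067,z],vel=.01); r.hold(.1); state()
    if telemetry.current_wrist_force()[2]>11: break
```

```text
t 7.04 tcp [ 0.5023 -0.0671  0.2962] F [-0.5 -0.1  4.9]
 t 7.39 tcp [ 0.5023 -0.0671  0.2962] F [-1.1 -1.   7.3]
 t 7.74 tcp [ 0.5022 -0.0671  0.2961] F [-1.2 -0.6 10.6]
 t 8.09 tcp [ 0.5023 -0.0672  0.2961] F [-2.7  0.7 14.4]
```

Run:
```python
from h import *
print(r.move_l([.5023,-.045,.2937],vel=.03,guard=25)); state("tab")
if 1:
    g=r.move_l([.5045,.125,.2937],vel=.08,guard=25); print(g); state("mid")
    if not g:
        print(r.move_l([.505,.185,.2937],vel=.03,guard=14)); state("end")
        r.hold(.1); state("held")
im=vision.snapshot("scene")
cv2.imwrite("pics/end.png",cv2.resize(im[130:280,230:400],(680,600),interpolation=cv2.INTER_CUBIC)[...,::-1])
for t in("button_top","finger_tab"): print(t,[(np.round(d["at"],4),round(d["score"],2)) for d in models.mark_of(t,"scene")[:2]])
```

```text
False
tab t 8.97 tcp [ 0.5025 -0.0451  0.2961] F [-2.6  0.3 14.6]
False
mid t 11.25 tcp [0.5045 0.1253 0.2961] F [-2.4  0.5 13.2]
True
end t 12.65 tcp [0.506  0.1661 0.2961] F [-0.2 -0.4  2.8]
held t 12.75 tcp [0.5061 0.1661 0.2961] F [ 0.4 -0.3  3.2]
button_top [(array([0.5082, 0.1518, 0.275 ]), 0.58)]
finger_tab [(array([0.5015, 0.1798, 0.2797]), 0.91)]
```

View pics/end.png

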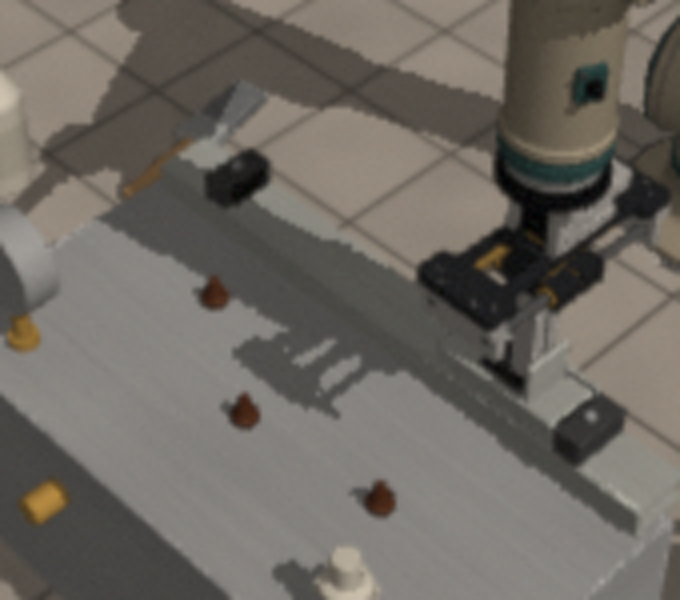

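The carriage is against the left end stop (crop about 560,415). The guard reset the target, so I'll press firmly again and push once more to confirm before letting go.

Run:
```python
from h import *
x,y,_=telemetry.current_ee_pos()
r.move_l([x,y,.2942],vel=.01); r.hold(.1); state("repress")
for d in(.001,.002,.003,.004,.005):
    r.move_l([x,y+d,.2942],vel=.01); r.hold(.1); state("push")
    if abs(telemetry.current_wrist_force()[1])>12: break
```

```text
repress t 13.35 tcp [0.5061 0.1661 0.296 ] F [-2.  -1.8 10.8]
push t 13.7 tcp [0.5061 0.1662 0.296 ] F [-1.8 -3.5 10.6]
push t 14.05 tcp [0.5061 0.1662 0.296 ] F [-2.2 -6.4 11.3]
push t 14.4 tcp [0.5061 0.1662 0.296 ] F [-1.9 -8.1 11.9]
push t 14.75 tcp [0.5061 0.1663 0.296 ] F [ -2.5 -10.4  11.1]
push t 15.1 tcp [0.5061 0.1663 0.296 ] F [ -2.1 -11.7  12.7]
```

Run:
```python
from h import *
x,y=.5061,.1661
r.move_l([x,y+.0015,.2942],vel=.02); state("relax")
r.move_l([x,y+.0015,.310],vel=.03); state("up")
r.move_l([x,y-.001,.40],vel=.15)
r.move_l([.40,.0,.45],vel=.25); state("clear")
im=vision.snapshot("scene"); vision.snapshot("top")
cv2.imwrite("pics/done.png",cv2.resize(im[130:280,230:400],(680,600),interpolation=cv2.INTER_CUBIC)[...,::-1])
for c in("scene","top"):
  for t in("button_top","finger_tab","tip1","nozzle"): print(c,t,[(np.round(d["at"],4),round(d["score"],2)) for d in models.mark_of(t,c)[:3]])
```

```text
relax t 15.43 tcp [0.5061 0.1662 0.296 ] F [-2.  -4.1 11.5]
up t 16.1 tcp [0.5055 0.1664 0.3091] F [ 0.7 -5.5 -0.4]
clear t 17.81 tcp [4.001e-01 4.000e-04 4.495e-01] F [0.2 0.6 0.7]
scene button_top [(array([0.5065, 0.1487, 0.2867]), 0.49)]
scene finger_tab [(array([0.5036, 0.1761, 0.2825]), 0.88)]
scene tip1 [(array([0.6372, 0.1439, 0.2212]), 0.63), (array([ 0.5832, -0.0893,  0.2217]), 0.54), (array([0.647 , 0.0192, 0.2223]), 0.51)]
scene nozzle [(array([0.7173, 0.1915, 0.2229]), 0.54)]
top button_top [(array([0.5038, 0.1519, 0.2783]), 0.53)]
top finger_tab [(array([0.5062, 0.1819, 0.2846]), 0.57)]
top tip1 [(array([0.6383, 0.1461, 0.2181]), 0.57), (array([0.6487, 0.0218, 0.2213]), 0.43), (array([ 0.5854, -0.0829,  0.2201]), 0.36)]
top nozzle [(array([0.712 , 0.1945, 0.2197]), 0.57)]
```

View pics/done.png

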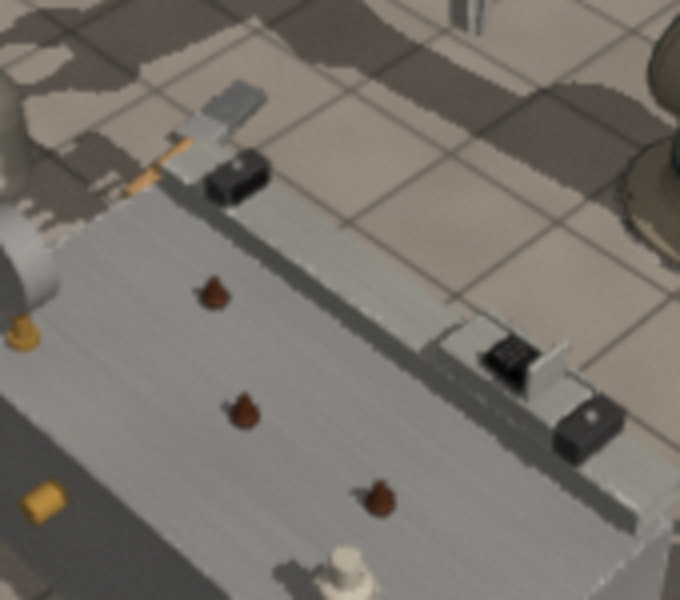

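The carriage is at the stop, the button plate looks raised (crop about 510,360), and the tips and nozzle haven't moved. A light touch will confirm the button height.

Run:
```python
from h import *
r.move_l([.505,.149,.40],vel=.25); r.move_l([.505,.149,.312],vel=.12); r.hold(.1); state("near")
print(r.move_l([.505,.149,.299],vel=.012,guard=2.5)); state("touch")
r.move_l([.505,.149,.40],vel=.15); r.move_l([.42,.06,.43],vel=.25); state("clear")
```

```text
near t 20.2 tcp [0.5055 0.149  0.3131] F [0.9 0.5 0.8]
True
touch t 20.98 tcp [0.5049 0.149  0.3024] F [-0.2  0.3  2.7]
clear t 22.43 tcp [0.4203 0.0603 0.4295] F [-0.   0.5  0.6]
```

```bash
python3 -c "
from h import *
r.hold(.2); r.sign_off()"
```

```text
the job is handed in; nothing more can be done
```

The splash door is shut at the left end stop, the lock button is back up, and I've handed in the job at about 22.6 s. No verdict is reported.

**What I did:** With the gripper closed, I pressed the lock button to its bottom at about 14 N. I held it there and slid the door left at 0.08 m/s, then slowly under a force guard until it met the stop. I let the button spring up, lifted straight off and moved clear.

**Last checks:**
- **Door at the stop:** a second push with the button still held gave 12 N sideways and no movement. In the picture the carriage sits against the stop. The networks put the button centre at y of about 0.150, against 0.151 expected.
- **Button up:** a light touch of about 2.7 N met it 6.3 mm above its fully pressed height. That means it was at most 1.7 mm low under the touch itself, so I take it as fully up when untouched. One network reading put the button top 8 mm too high (0.287 m) and the other fitted (0.278 m).
- **Loose things:** the networks found the cone tips and nozzle where they were, within their own error. I did not measure the jug, bottle, spanner or brush again, but the arm never came near them.

**One side effect:** the guard that stopped the slide also dropped the press to about 3 N, with the fingertips at the same height. I pressed again to 11–12 N at the stop before letting go, so the button was clearly held down there.

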